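# Free the seized pin from the lamp-mast foot

### The job

Draw the T-handled pin out of its foot on the growing bench and put it in the empty green tray. It has seized: pulled straight, it only brings the whole foot up with it; it comes free when twisted back and forth while being eased up. Keep the foot down on its studs.

Things in the scene. Friction and masses are not known exactly. Their poses are not given: they have to be found in the camera images.
- pin_grip (a point): Centre of the T-bar handle of the loose dark steel pin, on the pin's axis, 97 mm above the bench at the start, pin upright. The bar is flat-sided: 60 mm long (point's x, level), 14 mm thick (y), 18 mm tall (z, up); pinch it across its thickness from above. The pin's bottom is 79 mm below this point. Beside it stands a look-alike foot whose pin has a round knob; that one is not meant.
- pin: The same pin (0.3 kg, shank 19 to 22 mm thick); origin at the centre of its bottom end, z up its axis, x along the T-bar. Its bottom is 45 mm deep in the socket; only the first 22 mm of rise are seized. A straight pull drags at 20 to 30 N; while twisting, little: rise about 4 mm per 70 degrees of twist, swinging 35 degrees either side of the start. Twisting takes 0.35 N m: grip with 40 N.
- foot (a joint): How far (m) the foot holding the T-handled pin has risen; 0 when fully down. Grey steel: plate 90 x 120 x 12 mm on a fixed dark plate, with a round socket 47 mm wide, 45 mm tall, its mouth 63 mm above the bench, 25 mm under the T-bar. Two studs let it move only straight up; it weighs 12 N and drops back when let go.
- tray_in (a point): Centre of the inner floor of the empty dark green plastic tray, fixed on the bench: outside 220 mm along the point's x, 180 mm along its y, 45 mm tall, walls and floor 4 mm. The pin may stand or lie in it.
Not all that is in view belongs to the job. What is meant by the pin is not orange or pink, and is the smaller of those in its own colour.

How it is judged:
By the outcome, as a careful person would: the job done as asked, in the order asked, and still so for the second after the job is handed in, with the robot touching nothing.
It also fails if it takes over 59 s, if anything falls off the work surface, if the arm or the gripper's body presses on something with over 40 N, if the wrist force passes 120 N, or if a joint passes its speed limit or range.

### The arm

A 6-joint arm with a two-finger parallel gripper is mounted at the origin on the work surface. World frame = base frame: x ahead of the robot, y to its left, z up, the work surface at z = 0. Lengths are in m, angles in rad, forces in N, time in s.
With the tool pointing down it reaches from about 0.375 to 0.925 m from the base axis. Payload 5.7 kg.
Tool frame: the origin (TCP) lies at the very end of the fingers, on their centre line; the grasp point (between the pads) lies arm.tcp_to_grasp behind it (arm.tcp_to_grasp is the distance from the TCP to the grasp point, in m); z points along the fingers, y is the direction in which the jaws open and shut (so a half turn about z gives the same grasp; the last joint's range is limited). The gripper opens to 85 mm and grips with 20 to 120 N. Pads are 22 mm wide; open, the fingers measure 114 mm over their backs; the gripper's body (76 mm by 85 mm) begins 54 mm behind the grasp point. The pads swing forward as they close: fully open they stand 13 mm farther back than shut.
Start: joints at [-1.44, 0.359, 1.51, -0, 1.272, -0.115], TCP at [0.146, -0.582, 0.231] pointing down, gripper open.
Joint ranges: [-2.97, 2.97], [-1.01, 2.36], [0.21, 2.38], [-0.96, 4.11], [0.2, 2.71], [-2.98, 2.98]. Speed limits (rad/s): [2.39, 2.39, 3.14, 3.14, 3.14, 3.14].

### API

Orientations are given as a 3x3 rotation matrix whose columns are the frame's x, y, z axes.
In Python, from bench import readout, eyes, finish_job, arm gives the robot as it stands. The module is installed in compiled form; this text tells all that it offers.
- The arm moves only by the tool carry_out, never from a script. Its argument "moves" is a list of rows, each an object of numbers: "tx", "ty", "tz": the shift along the tool's x, y, z in cm; "ax", "ay", "az": the turn, a rotation vector about the tool's x, y, z in rad. A call has 1 to 5 rows; each row is the pose to reach, as a shift and turn from the pose commanded when the call began, along the tool's axes at that moment; what a row does not reach only later rows make up. A row lasts 1/10 s, in which the tool goes at most 50 mm and 8.59 degrees, less where a joint would pass 70% of its speed; a pose out of reach is approached as far as the arm can. A call with a gripper value outside its range is refused whole. "jaw" is the closure in counts, from 0 (fully open) to 255 (shut), set as the call begins (left out, the last holds). The fingers move at their own pace and stop on an object; "force" is the grip in N (left out, the last holds). Time passes only in rows, so rows that repeat a pose let the fingers close. It gives the time, the measured TCP pose, the force and the opening at its end, in the units of the state.
- readout.state(): the state, without advancing time (a new reading comes with each control period).
- eyes.get_image(name): name is "side" or "top" or "wrist"; returns a dict with "img" (420x560x3 uint8, red, green, blue), "z_map" (420x560 float32, m along the optical axis (not along the pixel's ray), 0 where there is no reading), "camera_matrix" (3x3 intrinsics, pixels), "dist" ([k1, k2, p1, p2, k3] as OpenCV has them; the pictures are not rectified), "R" (3x3) and "t" (3): a world point X has camera coordinates R X + t. Camera axes: x right, y down, z forward; pixel columns grow to the right and rows downward; lengths in m; the calibration is good to about 2 mm. A picture is of the moment at which its call begins.
- finish_job(): hands the job in, once; it reports no verdict.
The state is a dict: "time": time; "q": joint angles; "qvel": joint speeds; "joint_efforts": joint torques, N m; "tool_pos": TCP position; "tool_rot": TCP orientation; "force": force on the tool from outside, world axes, zero at the start; "wrist_torque": the same for the moment, N m; "finger_gap": finger opening in m.
Only numpy, scipy, OpenCV 4.12 (cv2) and the standard library are available. Lean on these libraries where they do the work, as an engineer would, in place of code of your own. Each camera call takes 0.05 s, during which the arm holds its last target. There are 200 camera calls.

## Working session

There is one attempt and no reset: what is moved stays moved. The work goes in short steps, Python scripts to look and compute and a tool call to move; the robot and the scene stay as the last step left them, time stands still between calls to the robot, and variables do not carry over. Pictures are saved under pics/ and viewed, on a budget of 10 in all, crops included, one or two more only if the job needs it, and the job is handed in when it is done.

Besides the shell and the picture viewer there is one more tool, called after "Emit:" by a JSON object that holds its "op" and its "data". carry_out: Moves the arm, as the interface text tells. Its arguments: {"type":"object","properties":{"moves":{"type":"array"},"jaw":{"type":"number"},"force":{"type":"number"}},"required":["moves"]}

```bash
mkdir -p pics
cat > h.py <<'E'
import numpy as np, cv2
from bench import readout, eyes, finish_job, arm
def grab(n):
    d=eyes.get_image(n); np.savez(f'{n}.npz',**d); return d
def load(n): return dict(np.load(f'{n}.npz'))
def cloud(d):
    h,w=d['z_map'].shape
    u,v=np.meshgrid(np.arange(w),np.arange(h))
    p=cv2.undistortPoints(np.stack([u,v],-1).reshape(-1,1,2).astype(np.float64),d['camera_matrix'],d['dist']).reshape(h,w,2)
    z=d['z_map'][...,None]
    P=np.concatenate([p*z,z],-1)
    W=(P-d['t'])@d['R']
    W[d['z_map']==0]=np.nan
    return W
E
python3 - <<'E'
from h import *
a=grab('top');b=grab('side')
cv2.imwrite('pics/top1.png',a['img'][...,::-1]);cv2.imwrite('pics/side1.png',b['img'][...,::-1])
print(arm.tcp_to_grasp); s=readout.state();print(s['time'],s['tool_rot'],s['force'],s['finger_gap'])
E
```

```text
0.0187
0.1 [[ 9.69950811e-01  2.43300977e-01 -2.42602228e-04]
 [ 2.43301035e-01 -9.69949365e-01  1.68409883e-03]
 [ 1.74431012e-04 -1.69251840e-03 -9.99998552e-01]] [-0.30517807 -0.34680985  0.10013972] 0.08532746879644604
```

View pics/top1.png

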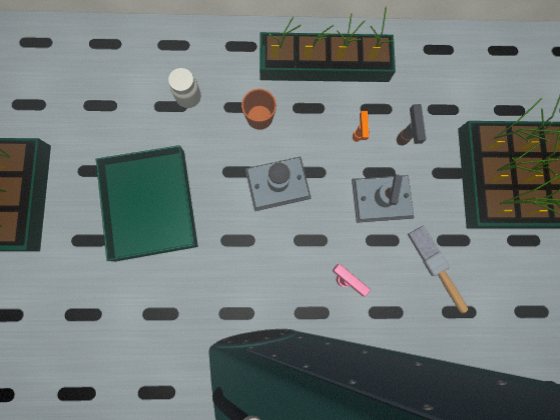

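View pics/side1.png

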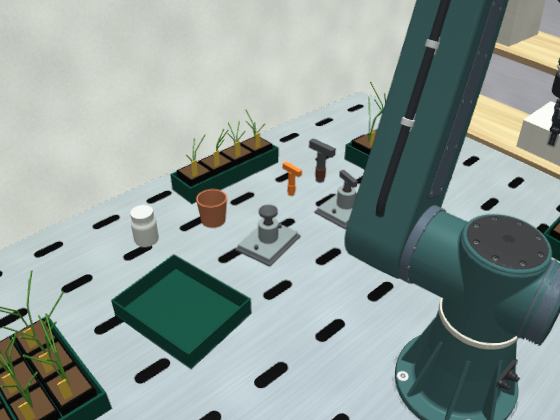

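Top view candidates:
- T-pin in a foot at (395,190).
- Larger dark T-pin standing free at (416,124).
- Orange T at (363,125).
- Pink T lying at (350,280).
- Round-knob pin in a foot at (280,172).

The one meant is (395,190): it is dark, the smaller of the two, and in the foot. The tray is at (148,203).

Run:
```python
from h import *
d=load('top');W=cloud(d)
u,v=np.meshgrid(np.arange(560),np.arange(420))
def box(m,c0,c1,r0,r1): return m&(u>=c0)&(u<=c1)&(v>=r0)&(v<=r1)
Z=W[...,2]
def rect(m,n):
    P=W[m]; print(n,len(P),'z',np.median(P[:,2]),P[:,2].max()); r=cv2.minAreaRect((P[:,:2]*1000).astype(np.float32)); print(r,cv2.boxPoints(r).tolist())
rect(box((Z>0.097)&(Z<.115),375,412,165,215),'bar')
rect(box((Z>0.085)&(Z<.2),400,430,95,150),'bigbar')
rect(box((Z>0.009)&(Z<.03),345,420,170,226),'foot')
rect(box((Z>0.038)&(Z<.055),90,205,140,268),'tray rim')
for c,r in [(395,190),(416,124),(380,185),(280,172),(365,205),(148,203)]: print((c,r),W[r,c].round(4))
c=d['img'][150:235,330:450,::-1]; cv2.imwrite('pics/crop1.png',cv2.resize(c,None,fx=6,fy=6,interpolation=cv2.INTER_CUBIC))
```

```text
bar 234 z 0.10702166042623282 0.11102773649968933
((498.89007568359375, -245.4639434814453), (14.395834922790527, 59.418479919433594), 76.54875183105469) [[468.3214416503906, -245.5535125732422], [526.1099853515625, -259.37530517578125], [529.458740234375, -245.37437438964844], [471.670166015625, -231.55258178710938]]
bigbar 503 z 0.11648655912589297 0.12153620133793969
((636.8068237304688, -294.804931640625), (78.87694549560547, 22.089622497558594), 4.360980033874512) [[596.6427001953125, -286.7909851074219], [598.3223876953125, -308.8166809082031], [676.970947265625, -302.8188781738281], [675.291259765625, -280.7931823730469]]
foot 1657 z 0.019327851111307564 0.029971123119576823
((498.92071533203125, -244.49630737304688), (99.01029968261719, 129.7669677734375), 3.639468193054199) [[445.396728515625, -182.88616943359375], [453.63409423828125, -312.39141845703125], [552.4447021484375, -306.1064453125], [544.2073364257812, -176.6011962890625]]
tray rim 996 z 0.04535744666552985 0.050360409528346826
((484.44097900390625, 273.9915466308594), (221.76779174804688, 180.27041625976562), 10.046708106994629) [[359.533203125, 343.4007873535156], [390.9815673828125, 165.8946990966797], [609.3487548828125, 204.58230590820312], [577.900390625, 382.08837890625]]
(395, 190) [ 0.4957 -0.2409  0.1086]
(416, 124) [ 0.6316 -0.2885  0.1179]
(380, 185) [ 0.5258 -0.2364  0.0214]
(280, 172) [ 0.5324 -0.011   0.105 ]
(365, 205) [ 0.4805 -0.201   0.021 ]
(148, 203) [0.486  0.2764 0.0066]
```

View pics/crop1.png

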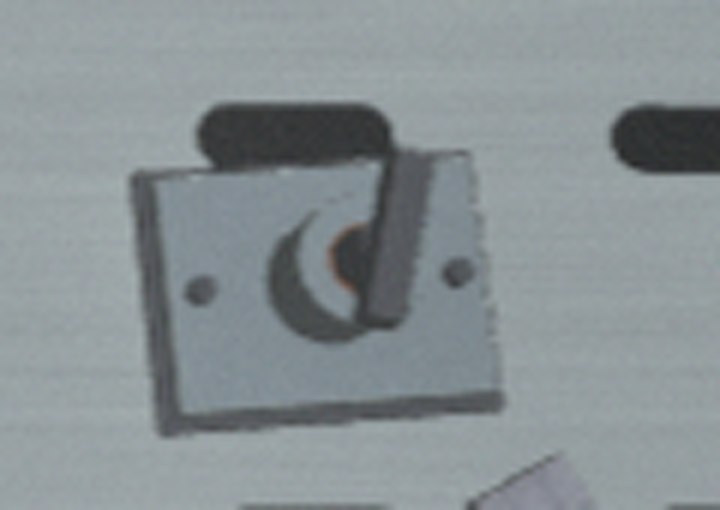

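The crop shows a T-bar pin in a foot with a rusty socket mouth, so the choice holds. Bar centre is (0.499,-0.2455), top at 0.107, bar direction -13.5°.

Emit:
{"op": "carry_out", "data": {"moves": [{"tx": 4.2,"ty": -2.4,"tz": 0.3,"az": 0.1},{"tx": 8.4,"ty": -4.8,"tz": 0.6,"az": 0.2},{"tx": 12.6,"ty": -7.2,"tz": 0.9,"az": 0.3},{"tx": 16.8,"ty": -9.6,"tz": 1.2,"az": 0.4},{"tx": 21,"ty": -12,"tz": 1.5,"az": 0.48}], "jaw": 0, "force": 40}}

```text
$.moves[0]: bad value
```

Emit:
{"op": "carry_out", "data": {"moves": [{"tx": 4.2,"ty": -2.4,"tz": 0.3,"ax": 0,"ay": 0,"az": 0.1},{"tx": 8.4,"ty": -4.8,"tz": 0.6,"ax": 0,"ay": 0,"az": 0.2},{"tx": 12.6,"ty": -7.2,"tz": 0.9,"ax": 0,"ay": 0,"az": 0.3},{"tx": 16.8,"ty": -9.6,"tz": 1.2,"ax": 0,"ay": 0,"az": 0.4},{"tx": 21,"ty": -12,"tz": 1.5,"ax": 0,"ay": 0,"az": 0.48}], "jaw": 0, "force": 40}}

```text
time: 0.6
tool_pos: [0.3214, -0.4128, 0.2159]
tool_rot: [[0.972, -0.236, -0.0], [-0.236, -0.972, 0.001], [-0.0, -0.0, -1.0]]
force: [0.2, 0.7, 1.2]
finger_gap: 0.085
```

Emit:
{"op": "carry_out", "data": {"moves": [{"tx": 2.7,"ty": -4.1,"tz": 0.9,"ax": 0,"ay": 0,"az": 0},{"tx": 5.3,"ty": -8.2,"tz": 1.8,"ax": 0,"ay": 0,"az": 0},{"tx": 8.0,"ty": -12.3,"tz": 2.8,"ax": 0,"ay": 0,"az": 0},{"tx": 10.7,"ty": -16.4,"tz": 3.7,"ax": 0,"ay": 0,"az": 0},{"tx": 13.3,"ty": -20.4,"tz": 4.6,"ax": 0,"ay": 0,"az": 0}]}}

```text
time: 1.1
tool_pos: [0.4983, -0.2451, 0.1697]
tool_rot: [[0.973, -0.232, -0.0], [-0.232, -0.973, 0.0], [-0.0, -0.0, -1.0]]
force: [0.3, -0.2, 0.2]
finger_gap: 0.0854
```

Run:
```python
from h import *
d=grab('wrist');W=cloud(d);Z=W[...,2]
s=readout.state();print(s['tool_pos'],s['tool_rot'].round(4) if hasattr(s['tool_rot'],'round') else s['tool_rot'],s['force'])
m=(Z>.099)&(Z<.115)&(np.hypot(W[...,0]-.499,W[...,1]+.2455)<.045)
P=W[m];print(len(P),np.median(P[:,2]));print(cv2.minAreaRect((P[:,:2]*1000).astype(np.float32)))
m=(Z>.055)&(Z<.07)&(np.hypot(W[...,0]-.499,W[...,1]+.2455)<.05);P=W[m];print('socket',len(P),P.min(0),P.max(0)) if m.any() else 0
cv2.imwrite('pics/w1.png',d['img'][...,::-1])
```

```text
[ 0.50252262 -0.23986565  0.16849677] [[ 0.9732 -0.23    0.0023]
 [-0.23   -0.9732  0.0044]
 [ 0.0012 -0.0049 -1.    ]] [ 5.95491987  3.39644173 -0.93152272]
1832 0.10583942515191863
((501.78369140625, -244.26707458496094), (13.986047744750977, 59.444732666015625), 76.33643341064453)
socket 1489 [ 0.47920224 -0.26718334  0.05501318] [ 0.52502794 -0.221003    0.06890536]
```

View pics/w1.png

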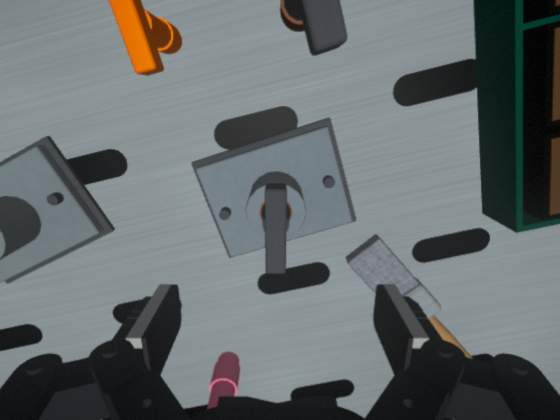

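The wrist view shows the T-bar at (275,228) between the open fingers, over the socket. The arm was still settling from the move. I'll settle while descending partway.

Emit:
{"op": "carry_out", "data": {"moves": [{"tx": 0,"ty": 0,"tz": 1,"ax": 0,"ay": 0,"az": 0},{"tx": 0,"ty": 0,"tz": 2,"ax": 0,"ay": 0,"az": 0},{"tx": 0,"ty": 0,"tz": 3,"ax": 0,"ay": 0,"az": 0},{"tx": 0,"ty": 0,"tz": 3,"ax": 0,"ay": 0,"az": 0},{"tx": 0,"ty": 0,"tz": 3,"ax": 0,"ay": 0,"az": 0}]}}

```text
time: 1.65
tool_pos: [0.4962, -0.2477, 0.1399]
tool_rot: [[0.972, -0.234, -0.001], [-0.234, -0.972, 0.001], [-0.001, -0.0, -1.0]]
force: [-0.0, -0.2, -0.4]
finger_gap: 0.0852
```

Run:
```python
from h import *
d=grab('wrist');W=cloud(d);Z=W[...,2]
s=readout.state();print(s['tool_pos'],np.round(s['tool_rot'],4),np.round(s['force'],2))
m=(Z>.099)&(Z<.115)&(np.hypot(W[...,0]-.499,W[...,1]+.2455)<.045)
P=W[m];print(len(P),np.median(P[:,2]));print(cv2.minAreaRect((P[:,:2]*1000).astype(np.float32)))
```

```text
[ 0.49664171 -0.24775302  0.14036114] [[ 9.723e-01 -2.337e-01 -1.000e-04]
 [-2.337e-01 -9.723e-01  1.000e-04]
 [-1.000e-04 -1.000e-04 -1.000e+00]] [ 0.   -0.19  0.69]
2392 0.10586920198488767
((501.4898376464844, -244.11973571777344), (13.817574501037598, 60.315345764160156), 76.47908782958984)
```

Emit:
{"op": "carry_out", "data": {"moves": [{"tx": 0.35,"ty": -0.4,"tz": 1.5,"ax": 0,"ay": 0,"az": 0},{"tx": 0.35,"ty": -0.4,"tz": 3,"ax": 0,"ay": 0,"az": 0},{"tx": 0.35,"ty": -0.4,"tz": 4.5,"ax": 0,"ay": 0,"az": 0},{"tx": 0.35,"ty": -0.4,"tz": 5.6,"ax": 0,"ay": 0,"az": 0},{"tx": 0.35,"ty": -0.4,"tz": 6.2,"ax": 0,"ay": 0,"az": 0}]}}

```text
time: 2.2
tool_pos: [0.5012, -0.244, 0.0778]
tool_rot: [[0.973, -0.233, -0.0], [-0.233, -0.973, 0.0], [-0.0, -0.0, -1.0]]
force: [0.2, 0.3, -0.3]
finger_gap: 0.0854
```

Emit:
{"op": "carry_out", "data": {"moves": [{"tx": 0,"ty": 0,"tz": 0,"ax": 0,"ay": 0,"az": 0},{"tx": 0,"ty": 0,"tz": 0,"ax": 0,"ay": 0,"az": 0},{"tx": 0,"ty": 0,"tz": 0,"ax": 0,"ay": 0,"az": 0}]}}

```text
time: 2.5
tool_pos: [0.502, -0.2442, 0.079]
tool_rot: [[0.973, -0.232, 0.001], [-0.232, -0.973, -0.001], [0.001, 0.0, -1.0]]
force: [0.9, -0.5, 1.2]
finger_gap: 0.0855
```

Emit:
{"op": "carry_out", "data": {"moves": [{"tx": 0,"ty": 0,"tz": 0,"ax": 0,"ay": 0,"az": 0},{"tx": 0,"ty": 0,"tz": 0,"ax": 0,"ay": 0,"az": 0},{"tx": 0,"ty": 0,"tz": 0,"ax": 0,"ay": 0,"az": 0},{"tx": 0,"ty": 0,"tz": 0,"ax": 0,"ay": 0,"az": 0},{"tx": 0,"ty": 0,"tz": 0,"ax": 0,"ay": 0,"az": 0}], "jaw": 255, "force": 45}}

```text
time: 3.0
tool_pos: [0.5016, -0.2444, 0.0787]
tool_rot: [[0.973, -0.232, 0.0], [-0.232, -0.973, -0.001], [0.0, 0.001, -1.0]]
force: [-1.4, -0.9, 3.2]
finger_gap: 0.0163
```

Emit:
{"op": "carry_out", "data": {"moves": [{"tx": 0,"ty": 0,"tz": 0,"ax": 0,"ay": 0,"az": 0},{"tx": 0,"ty": 0,"tz": 0,"ax": 0,"ay": 0,"az": 0.08},{"tx": 0,"ty": 0,"tz": -0.03,"ax": 0,"ay": 0,"az": 0.2},{"tx": 0,"ty": 0,"tz": -0.07,"ax": 0,"ay": 0,"az": 0.32},{"tx": 0,"ty": 0,"tz": -0.11,"ax": 0,"ay": 0,"az": 0.44}]}}

```text
time: 3.5
tool_pos: [0.5009, -0.2447, 0.0789]
tool_rot: [[0.779, -0.627, -0.001], [-0.627, -0.779, -0.001], [-0.0, 0.002, -1.0]]
force: [-2.3, -5.4, -4.9]
finger_gap: 0.0165
```

Run:
```python
from h import *
s=readout.state();print(s['tool_pos'],np.round(s['force'],2),np.round(s['wrist_torque'],2),s['finger_gap'],np.round(s['q'],2))
```

```text
[ 0.50091788 -0.24471162  0.07893478] [-2.33 -5.42 -4.88] [-1.06  0.36  0.23] 0.01647715184241427 [-0.58  0.48  1.76 -0.    0.9   1.67]
```

Emit:
{"op": "carry_out", "data": {"moves": [{"tx": 0,"ty": 0,"tz": -0.04,"ax": 0,"ay": 0,"az": 0.12},{"tx": 0,"ty": 0,"tz": -0.04,"ax": 0,"ay": 0,"az": 0.04},{"tx": 0,"ty": 0,"tz": -0.08,"ax": 0,"ay": 0,"az": -0.08},{"tx": 0,"ty": 0,"tz": -0.12,"ax": 0,"ay": 0,"az": -0.2},{"tx": 0,"ty": 0,"tz": -0.16,"ax": 0,"ay": 0,"az": -0.32}]}}

```text
time: 4.0
tool_pos: [0.5012, -0.2443, 0.08]
tool_rot: [[0.939, -0.343, -0.001], [-0.343, -0.939, -0.0], [-0.001, 0.0, -1.0]]
force: [0.0, -3.8, -8.7]
finger_gap: 0.0167
```

Emit:
{"op": "carry_out", "data": {"moves": [{"tx": 0,"ty": 0,"tz": -0.04,"ax": 0,"ay": 0,"az": -0.12},{"tx": 0,"ty": 0,"tz": -0.08,"ax": 0,"ay": 0,"az": -0.24},{"tx": 0,"ty": 0,"tz": -0.12,"ax": 0,"ay": 0,"az": -0.36},{"tx": 0,"ty": 0,"tz": -0.16,"ax": 0,"ay": 0,"az": -0.48},{"tx": 0,"ty": 0,"tz": -0.2,"ax": 0,"ay": 0,"az": -0.6}]}}

```text
time: 4.5
tool_pos: [0.5011, -0.2434, 0.0817]
tool_rot: [[0.969, 0.247, -0.001], [0.247, -0.969, 0.001], [-0.001, -0.001, -1.0]]
force: [2.0, -1.3, -9.5]
finger_gap: 0.0166
```

Run:
```python
from h import *
s=readout.state();print(s['tool_pos'],np.round(s['force'],2),np.round(s['wrist_torque'],2),s['finger_gap'],np.round(s['q'],2))
d=grab('side');cv2.imwrite('pics/s2.png',cv2.resize(d['img'][130:250,260:420,::-1],None,fx=5,fy=5))
```

```text
[ 0.50105531 -0.24341614  0.08173185] [ 2.   -1.29 -9.47] [-0.28 -0.29 -0.21] 0.01661588581427702 [-0.58  0.48  1.76  0.    0.91  0.74]
```

View pics/s2.png

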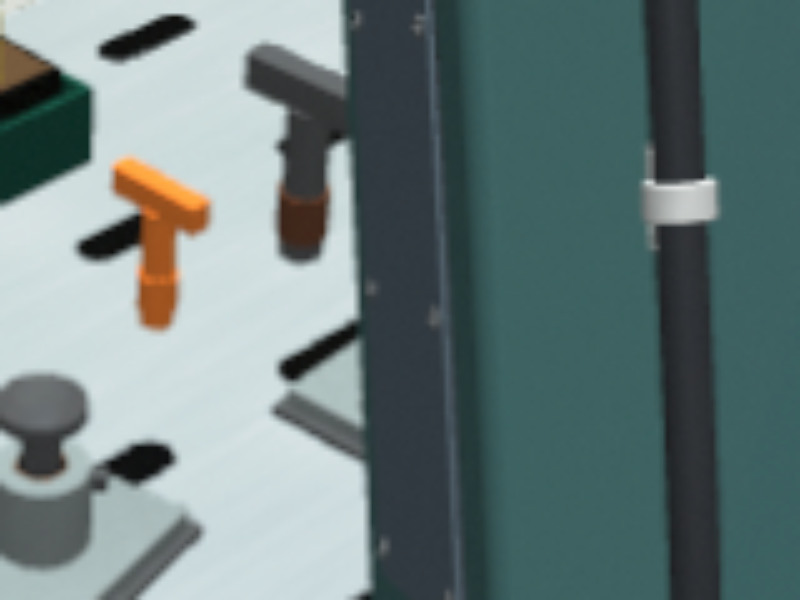

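Emit:
{"op": "carry_out", "data": {"moves": [{"tx": 0,"ty": 0,"tz": -0.01,"ax": 0,"ay": 0,"az": -0.12},{"tx": 0,"ty": 0,"tz": -0.01,"ax": 0,"ay": 0,"az": -0.04},{"tx": 0,"ty": 0,"tz": -0.03,"ax": 0,"ay": 0,"az": 0.08},{"tx": 0,"ty": 0,"tz": -0.06,"ax": 0,"ay": 0,"az": 0.2},{"tx": 0,"ty": 0,"tz": -0.09,"ax": 0,"ay": 0,"az": 0.32}]}}

```text
time: 5.05
tool_pos: [0.5012, -0.244, 0.083]
tool_rot: [[0.997, -0.081, -0.001], [-0.081, -0.997, -0.0], [-0.001, 0.0, -1.0]]
force: [0.5, -3.8, -9.2]
finger_gap: 0.0165
```

Emit:
{"op": "carry_out", "data": {"moves": [{"tx": 0,"ty": 0,"tz": -0.03,"ax": 0,"ay": 0,"az": 0.12},{"tx": 0,"ty": 0,"tz": -0.06,"ax": 0,"ay": 0,"az": 0.24},{"tx": 0,"ty": 0,"tz": -0.09,"ax": 0,"ay": 0,"az": 0.36},{"tx": 0,"ty": 0,"tz": -0.12,"ax": 0,"ay": 0,"az": 0.48},{"tx": 0,"ty": 0,"tz": -0.15,"ax": 0,"ay": 0,"az": 0.6}]}}

```text
time: 5.55
tool_pos: [0.5008, -0.2446, 0.0845]
tool_rot: [[0.777, -0.629, -0.002], [-0.629, -0.777, -0.001], [-0.0, 0.002, -1.0]]
force: [-1.0, -5.3, -9.0]
finger_gap: 0.0168
```

```bash
cat > foot.py <<'E'
from h import *
s=readout.state();print(s['time'],np.round(s['tool_pos'],4),np.round(s['force'],2),np.round(s['wrist_torque'],2),round(s['finger_gap'],4),np.round(s['q'],2))
d=grab('wrist');W=cloud(d);Z=W[...,2]
r=np.hypot(W[...,0]-.5005,W[...,1]+.2445)
m=(r>.028)&(r<.045)&(Z>.008)&(Z<.045);print('plate',m.sum(),np.median(Z[m]))
m=(r>.014)&(r<.023)&(Z>.05)&(Z<.075);print('socket',m.sum(),np.median(Z[m]))
E
python3 foot.py
python3 -c "
from h import *
d=load('wrist');cv2.imwrite('pics/w2.png',d['img'][...,::-1])"
```

```text
5.55 [ 0.5008 -0.2446  0.0845] [-0.96 -5.28 -9.02] [-1.11  0.26  0.2 ] 0.0168 [-0.58  0.47  1.75 -0.    0.92  1.68]
plate 6199 0.018053309660809376
socket 1835 0.06300177058045414
```

View pics/w2.png

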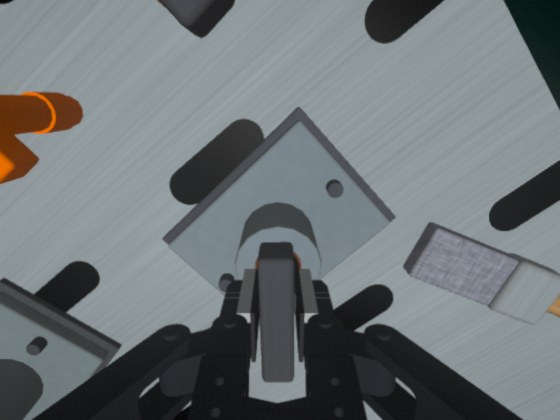

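Wrist view: the bar is held squarely at (277,310) and the foot is flat. Depth gives the plate at 18 mm and the mouth at 63 mm, so the foot is still down. The pin has risen about 6 mm, so I'll continue.

Emit:
{"op": "carry_out", "data": {"moves": [{"tx": 0,"ty": 0,"tz": -0.02,"ax": 0,"ay": 0,"az": 0.12},{"tx": 0,"ty": 0,"tz": -0.03,"ax": 0,"ay": 0,"az": 0},{"tx": 0,"ty": 0,"tz": -0.06,"ax": 0,"ay": 0,"az": -0.13},{"tx": 0,"ty": 0,"tz": -0.09,"ax": 0,"ay": 0,"az": -0.26},{"tx": 0,"ty": 0,"tz": -0.12,"ax": 0,"ay": 0,"az": -0.39}]}}

```text
time: 6.1
tool_pos: [0.5013, -0.2442, 0.0859]
tool_rot: [[0.961, -0.278, -0.0], [-0.278, -0.961, -0.0], [-0.0, 0.0, -1.0]]
force: [0.7, -2.8, -7.2]
finger_gap: 0.0168
```

Emit:
{"op": "carry_out", "data": {"moves": [{"tx": 0,"ty": 0,"tz": -0.03,"ax": 0,"ay": 0,"az": -0.12},{"tx": 0,"ty": 0,"tz": -0.06,"ax": 0,"ay": 0,"az": -0.24},{"tx": 0,"ty": 0,"tz": -0.09,"ax": 0,"ay": 0,"az": -0.36},{"tx": 0,"ty": 0,"tz": -0.12,"ax": 0,"ay": 0,"az": -0.48},{"tx": 0,"ty": 0,"tz": -0.15,"ax": 0,"ay": 0,"az": -0.6}]}}

```text
time: 6.6
tool_pos: [0.5012, -0.2433, 0.0873]
tool_rot: [[0.95, 0.312, -0.001], [0.312, -0.95, 0.001], [-0.0, -0.001, -1.0]]
force: [0.9, -0.9, -7.4]
finger_gap: 0.0164
```

Emit:
{"op": "carry_out", "data": {"moves": [{"tx": 0,"ty": 0,"tz": -0.01,"ax": 0,"ay": 0,"az": 0.12},{"tx": 0,"ty": 0,"tz": -0.04,"ax": 0,"ay": 0,"az": 0.24},{"tx": 0,"ty": 0,"tz": -0.07,"ax": 0,"ay": 0,"az": 0.36},{"tx": 0,"ty": 0,"tz": -0.1,"ax": 0,"ay": 0,"az": 0.48},{"tx": 0,"ty": 0,"tz": -0.13,"ax": 0,"ay": 0,"az": 0.6}]}}

```text
time: 7.1
tool_pos: [0.5013, -0.2443, 0.0887]
tool_rot: [[0.958, -0.287, -0.001], [-0.287, -0.958, -0.001], [-0.0, 0.001, -1.0]]
force: [-0.9, -4.9, -8.2]
finger_gap: 0.0164
```

Emit:
{"op": "carry_out", "data": {"moves": [{"tx": 0,"ty": 0,"tz": -0.03,"ax": 0,"ay": 0,"az": 0.12},{"tx": 0,"ty": 0,"tz": -0.06,"ax": 0,"ay": 0,"az": 0.24},{"tx": 0,"ty": 0,"tz": -0.09,"ax": 0,"ay": 0,"az": 0.36},{"tx": 0,"ty": 0,"tz": -0.12,"ax": 0,"ay": 0,"az": 0.48},{"tx": 0,"ty": 0,"tz": -0.13,"ax": 0,"ay": 0,"az": 0.36}]}}

```text
time: 7.6
tool_pos: [0.5011, -0.2446, 0.09]
tool_rot: [[0.796, -0.606, -0.001], [-0.606, -0.796, -0.001], [-0.0, 0.001, -1.0]]
force: [-0.7, -3.4, -6.1]
finger_gap: 0.0167
```

```bash
python3 foot.py
```

```text
7.6 [ 0.5011 -0.2446  0.09  ] [-0.74 -3.42 -6.12] [-0.89  0.1  -0.1 ] 0.0167 [-0.58  0.46  1.75 -0.    0.93  1.65]
plate 5959 0.018071758285490645
socket 1928 0.0629910028086169
```

Emit:
{"op": "carry_out", "data": {"moves": [{"tx": 0,"ty": 0,"tz": -0.04,"ax": 0,"ay": 0,"az": -0.12},{"tx": 0,"ty": 0,"tz": -0.07,"ax": 0,"ay": 0,"az": -0.24},{"tx": 0,"ty": 0,"tz": -0.11,"ax": 0,"ay": 0,"az": -0.36},{"tx": 0,"ty": 0,"tz": -0.14,"ax": 0,"ay": 0,"az": -0.48},{"tx": 0,"ty": 0,"tz": -0.17,"ax": 0,"ay": 0,"az": -0.6}]}}

```text
time: 8.15
tool_pos: [0.5015, -0.2438, 0.0918]
tool_rot: [[0.999, -0.043, -0.0], [-0.043, -0.999, 0.0], [-0.0, -0.0, -1.0]]
force: [2.6, -2.0, -5.9]
finger_gap: 0.0165
```

Emit:
{"op": "carry_out", "data": {"moves": [{"tx": 0,"ty": 0,"tz": -0.03,"ax": 0,"ay": 0,"az": -0.12},{"tx": 0,"ty": 0,"tz": -0.06,"ax": 0,"ay": 0,"az": -0.24},{"tx": 0,"ty": 0,"tz": -0.09,"ax": 0,"ay": 0,"az": -0.36},{"tx": 0,"ty": 0,"tz": -0.1,"ax": 0,"ay": 0,"az": -0.24},{"tx": 0,"ty": 0,"tz": -0.13,"ax": 0,"ay": 0,"az": -0.12}]}}

```text
time: 8.65
tool_pos: [0.5014, -0.2437, 0.0932]
tool_rot: [[0.998, 0.068, -0.0], [0.068, -0.998, 0.0], [-0.0, -0.0, -1.0]]
force: [1.2, -2.0, -7.3]
finger_gap: 0.0166
```

Emit:
{"op": "carry_out", "data": {"moves": [{"tx": 0,"ty": 0,"tz": -0.03,"ax": 0,"ay": 0,"az": 0.12},{"tx": 0,"ty": 0,"tz": -0.06,"ax": 0,"ay": 0,"az": 0.24},{"tx": 0,"ty": 0,"tz": -0.1,"ax": 0,"ay": 0,"az": 0.36},{"tx": 0,"ty": 0,"tz": -0.13,"ax": 0,"ay": 0,"az": 0.48},{"tx": 0,"ty": 0,"tz": -0.16,"ax": 0,"ay": 0,"az": 0.6}]}}

```text
time: 9.15
tool_pos: [0.5012, -0.2444, 0.0948]
tool_rot: [[0.862, -0.507, -0.001], [-0.507, -0.862, -0.001], [-0.0, 0.001, -1.0]]
force: [-1.1, -5.7, -6.7]
finger_gap: 0.0167
```

Emit:
{"op": "carry_out", "data": {"moves": [{"tx": 0,"ty": 0,"tz": -0.03,"ax": 0,"ay": 0,"az": 0.12},{"tx": 0,"ty": 0,"tz": -0.06,"ax": 0,"ay": 0,"az": 0.24},{"tx": 0,"ty": 0,"tz": -0.07,"ax": 0,"ay": 0,"az": 0.12},{"tx": 0,"ty": 0,"tz": -0.1,"ax": 0,"ay": 0,"az": 0},{"tx": 0,"ty": 0,"tz": -0.13,"ax": 0,"ay": 0,"az": -0.12}]}}

```text
time: 9.65
tool_pos: [0.5013, -0.2441, 0.0962]
tool_rot: [[0.92, -0.392, -0.0], [-0.392, -0.92, -0.0], [-0.0, 0.0, -1.0]]
force: [0.8, -3.8, -5.5]
finger_gap: 0.0166
```

Emit:
{"op": "carry_out", "data": {"moves": [{"tx": 0,"ty": 0,"tz": -0.03,"ax": 0,"ay": 0,"az": -0.12},{"tx": 0,"ty": 0,"tz": -0.06,"ax": 0,"ay": 0,"az": -0.24},{"tx": 0,"ty": 0,"tz": -0.1,"ax": 0,"ay": 0,"az": -0.36},{"tx": 0,"ty": 0,"tz": -0.13,"ax": 0,"ay": 0,"az": -0.48},{"tx": 0,"ty": 0,"tz": -0.16,"ax": 0,"ay": 0,"az": -0.6}]}}

```text
time: 10.15
tool_pos: [0.5014, -0.2434, 0.0977]
tool_rot: [[0.981, 0.196, -0.0], [0.196, -0.981, 0.001], [-0.0, -0.001, -1.0]]
force: [1.3, -1.0, -4.9]
finger_gap: 0.0166
```

```bash
python3 foot.py
```

```text
10.15 [ 0.5014 -0.2434  0.0977] [ 1.34 -1.03 -4.87] [-0.16 -0.14 -0.05] 0.0166 [-0.58  0.45  1.74  0.    0.94  0.8 ]
plate 5702 0.018038826174009988
socket 1870 0.06296529418613511
```

Emit:
{"op": "carry_out", "data": {"moves": [{"tx": 0,"ty": 0,"tz": -0.02,"ax": 0,"ay": 0,"az": 0.12},{"tx": 0,"ty": 0,"tz": -0.05,"ax": 0,"ay": 0,"az": 0.24},{"tx": 0,"ty": 0,"tz": -0.09,"ax": 0,"ay": 0,"az": 0.36},{"tx": 0,"ty": 0,"tz": -0.12,"ax": 0,"ay": 0,"az": 0.48},{"tx": 0,"ty": 0,"tz": -0.16,"ax": 0,"ay": 0,"az": 0.6}]}}

```text
time: 10.7
tool_pos: [0.5013, -0.2442, 0.0995]
tool_rot: [[0.916, -0.402, -0.001], [-0.402, -0.916, -0.001], [-0.0, 0.001, -1.0]]
force: [-0.1, -3.4, -5.8]
finger_gap: 0.0171
```

Emit:
{"op": "carry_out", "data": {"moves": [{"tx": 0,"ty": 0,"tz": -0.03,"ax": 0,"ay": 0,"az": 0.12},{"tx": 0,"ty": 0,"tz": -0.06,"ax": 0,"ay": 0,"az": 0.24},{"tx": 0,"ty": 0,"tz": -0.1,"ax": 0,"ay": 0,"az": 0.36},{"tx": 0,"ty": 0,"tz": -0.12,"ax": 0,"ay": 0,"az": 0.24},{"tx": 0,"ty": 0,"tz": -0.15,"ax": 0,"ay": 0,"az": 0.12}]}}

```text
time: 11.2
tool_pos: [0.5016, -0.2438, 0.1012]
tool_rot: [[0.865, -0.501, 0.0], [-0.501, -0.865, 0.0], [0.0, -0.0, -1.0]]
force: [1.1, -1.0, -2.4]
finger_gap: 0.0165
```

Emit:
{"op": "carry_out", "data": {"moves": [{"tx": 0,"ty": 0,"tz": -0.03,"ax": 0,"ay": 0,"az": -0.1},{"tx": 0,"ty": 0,"tz": -0.06,"ax": 0,"ay": 0,"az": -0.2},{"tx": 0,"ty": 0,"tz": -0.1,"ax": 0,"ay": 0,"az": -0.29},{"tx": 0,"ty": 0,"tz": -0.14,"ax": 0,"ay": 0,"az": -0.29},{"tx": 0,"ty": 0,"tz": -0.18,"ax": 0,"ay": 0,"az": -0.29}]}}

```text
time: 11.7
tool_pos: [0.5015, -0.2436, 0.103]
tool_rot: [[0.972, -0.237, -0.0], [-0.237, -0.972, 0.0], [-0.0, -0.0, -1.0]]
force: [1.2, -0.6, -3.4]
finger_gap: 0.0169
```

```bash
python3 foot.py
```

```text
11.7 [ 0.5015 -0.2436  0.103 ] [ 1.17 -0.63 -3.42] [-0.13 -0.18 -0.04] 0.0169 [-0.58  0.45  1.74  0.    0.96  1.23]
plate 5474 0.01804674972914983
socket 1905 0.06301099471915295
```

Free: only the pin's weight is left on the wrist, and the foot is down. Lifting.

Emit:
{"op": "carry_out", "data": {"moves": [{"tx": 0,"ty": 0,"tz": -0.3,"ax": 0,"ay": 0,"az": 0},{"tx": 0,"ty": 0,"tz": -0.6,"ax": 0,"ay": 0,"az": 0},{"tx": 0,"ty": 0,"tz": -0.9,"ax": 0,"ay": 0,"az": 0},{"tx": 0,"ty": 0,"tz": -1.2,"ax": 0,"ay": 0,"az": 0},{"tx": 0,"ty": 0,"tz": -1.6,"ax": 0,"ay": 0,"az": 0}]}}

```text
time: 12.25
tool_pos: [0.5012, -0.2435, 0.1193]
tool_rot: [[0.973, -0.232, -0.001], [-0.232, -0.973, 0.001], [-0.001, -0.001, -1.0]]
force: [0.6, -0.1, -1.5]
finger_gap: 0.0163
```

Emit:
{"op": "carry_out", "data": {"moves": [{"tx": 0,"ty": 0,"tz": -0.4,"ax": 0,"ay": 0,"az": 0},{"tx": 0,"ty": 0,"tz": -1,"ax": 0,"ay": 0,"az": 0},{"tx": 0,"ty": 0,"tz": -2,"ax": 0,"ay": 0,"az": 0},{"tx": 0,"ty": 0,"tz": -3.5,"ax": 0,"ay": 0,"az": 0},{"tx": 0,"ty": 0,"tz": -5,"ax": 0,"ay": 0,"az": 0}]}}

```text
time: 12.75
tool_pos: [0.5014, -0.2437, 0.1701]
tool_rot: [[0.973, -0.232, -0.0], [-0.232, -0.973, 0.0], [-0.0, -0.0, -1.0]]
force: [0.3, -0.4, -2.8]
finger_gap: 0.0169
```

Emit:
{"op": "carry_out", "data": {"moves": [{"tx": 0,"ty": 0,"tz": -1.5,"ax": 0,"ay": 0,"az": 0},{"tx": 0,"ty": 0,"tz": -3,"ax": 0,"ay": 0,"az": 0},{"tx": 0,"ty": 0,"tz": -4.5,"ax": 0,"ay": 0,"az": 0},{"tx": 0,"ty": 0,"tz": -5.5,"ax": 0,"ay": 0,"az": 0},{"tx": 0,"ty": 0,"tz": -5.5,"ax": 0,"ay": 0,"az": 0}]}}

```text
time: 13.25
tool_pos: [0.5025, -0.2444, 0.226]
tool_rot: [[0.973, -0.232, 0.003], [-0.232, -0.973, -0.002], [0.003, 0.001, -1.0]]
force: [0.7, -0.6, -2.4]
finger_gap: 0.0162
```

```bash
python3 foot.py; python3 -c "
from h import *
d=grab('top');cv2.imwrite('pics/t2.png',d['img'][...,::-1])"
```

```text
13.25 [ 0.5025 -0.2444  0.226 ] [ 0.68 -0.62 -2.36] [ 0.04 -0.01  0.  ] 0.0162 [-0.58  0.3   1.61  0.    1.23  1.23]
plate 3006 0.017981142468929987
socket 1082 0.06295821315751024
```

View pics/t2.png

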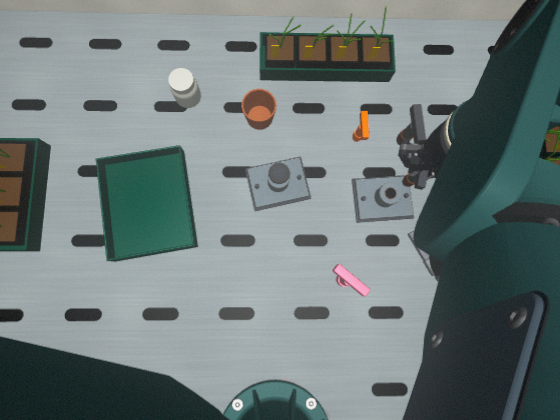

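The top view shows an empty socket at (390,194), with the pin hanging in the gripper near (410,170). The foot is down. Next is the tray.

Emit:
{"op": "carry_out", "data": {"moves": [{"tx": -0.5,"ty": -2,"tz": 0,"ax": 0,"ay": 0,"az": -0.06},{"tx": -1.5,"ty": -5.5,"tz": 0,"ax": 0,"ay": 0,"az": -0.14},{"tx": -2.6,"ty": -9.5,"tz": 0,"ax": 0,"ay": 0,"az": -0.23},{"tx": -3.7,"ty": -13.5,"tz": 0,"ax": 0,"ay": 0,"az": -0.32},{"tx": -4.8,"ty": -17.5,"tz": 0,"ax": 0,"ay": 0,"az": -0.41}]}}

```text
time: 13.85
tool_pos: [0.4944, -0.0608, 0.2231]
tool_rot: [[0.984, 0.178, -0.002], [0.178, -0.984, 0.001], [-0.002, -0.001, -1.0]]
force: [1.4, 0.7, -3.0]
finger_gap: 0.0167
```

Emit:
{"op": "carry_out", "data": {"moves": [{"tx": 0.6,"ty": -4,"tz": 0,"ax": 0,"ay": 0,"az": 0},{"tx": 1.2,"ty": -8,"tz": 0,"ax": 0,"ay": 0,"az": 0},{"tx": 1.8,"ty": -12,"tz": 0,"ax": 0,"ay": 0,"az": 0},{"tx": 2.4,"ty": -16,"tz": 0,"ax": 0,"ay": 0,"az": 0},{"tx": 3.0,"ty": -20,"tz": 0,"ax": 0,"ay": 0,"az": 0}]}}

```text
time: 14.35
tool_pos: [0.489, 0.1412, 0.2232]
tool_rot: [[0.985, 0.175, -0.002], [0.175, -0.985, -0.0], [-0.002, -0.0, -1.0]]
force: [1.4, 0.6, -3.3]
finger_gap: 0.0165
```

Emit:
{"op": "carry_out", "data": {"moves": [{"tx": 0.6,"ty": -4,"tz": 0,"ax": 0,"ay": 0,"az": 0},{"tx": 1.2,"ty": -8,"tz": 0,"ax": 0,"ay": 0,"az": 0},{"tx": 1.7,"ty": -11,"tz": 0,"ax": 0,"ay": 0,"az": 0},{"tx": 2,"ty": -13,"tz": 0,"ax": 0,"ay": 0,"az": 0},{"tx": 2,"ty": -13,"tz": 0,"ax": 0,"ay": 0,"az": 0}]}}

```text
time: 14.85
tool_pos: [0.4862, 0.2736, 0.223]
tool_rot: [[0.984, 0.178, -0.001], [0.178, -0.984, 0.001], [-0.001, -0.001, -1.0]]
force: [1.1, 0.0, -3.5]
finger_gap: 0.0165
```

Emit:
{"op": "carry_out", "data": {"moves": [{"tx": 0,"ty": 0,"tz": 2,"ax": 0,"ay": 0,"az": 0},{"tx": 0,"ty": 0,"tz": 5,"ax": 0,"ay": 0,"az": 0},{"tx": 0,"ty": 0,"tz": 8,"ax": 0,"ay": 0,"az": 0},{"tx": 0,"ty": 0,"tz": 10.5,"ax": 0,"ay": 0,"az": 0},{"tx": 0,"ty": 0,"tz": 12,"ax": 0,"ay": 0,"az": 0}]}}

```text
time: 15.35
tool_pos: [0.4851, 0.2695, 0.1014]
tool_rot: [[0.985, 0.174, -0.004], [0.174, -0.985, -0.002], [-0.005, 0.001, -1.0]]
force: [-0.2, -0.3, -2.1]
finger_gap: 0.0167
```

```bash
python3 -c "
from h import *
s=readout.state();print(s['time'],s['tool_pos'],s['force'],s['q'])
d=grab('side');cv2.imwrite('pics/s3.png',d['img'][...,::-1])"
```

```text
15.35 [0.48508717 0.26949521 0.10137273] [-0.15047702 -0.2951284  -2.10692334] [ 3.82829967e-01  4.47952964e-01  1.74278650e+00 -3.81494913e-04
  9.55586526e-01  1.77855123e+00]
```

View pics/s3.png

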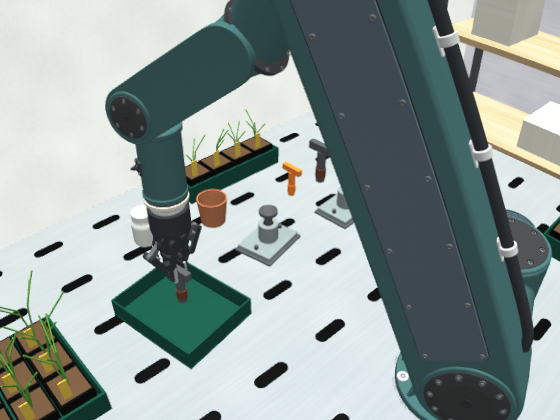

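The side view shows the pin's tip at (182,295), inside the tray. Lowering gently.

Emit:
{"op": "carry_out", "data": {"moves": [{"tx": 0,"ty": 0,"tz": 0.8,"ax": 0,"ay": 0,"az": 0},{"tx": 0,"ty": 0,"tz": 1.7,"ax": 0,"ay": 0,"az": 0},{"tx": 0,"ty": 0,"tz": 2.4,"ax": 0,"ay": 0,"az": 0},{"tx": 0,"ty": 0,"tz": 3,"ax": 0,"ay": 0,"az": 0},{"tx": 0,"ty": 0,"tz": 3.2,"ax": 0,"ay": 0,"az": 0}]}}

```text
time: 15.9
tool_pos: [0.4867, 0.2712, 0.0717]
tool_rot: [[0.985, 0.175, -0.0], [0.175, -0.985, -0.0], [-0.0, 0.0, -1.0]]
force: [-0.7, -0.9, -2.5]
finger_gap: 0.0163
```

Emit:
{"op": "carry_out", "data": {"moves": [{"tx": 0,"ty": 0,"tz": 0,"ax": 0,"ay": 0,"az": 0},{"tx": 0,"ty": 0,"tz": 0.1,"ax": 0,"ay": 0,"az": 0},{"tx": 0,"ty": 0,"tz": 0.2,"ax": 0,"ay": 0,"az": 0},{"tx": 0,"ty": 0,"tz": 0.2,"ax": 0,"ay": 0,"az": 0}]}}

```text
time: 16.3
tool_pos: [0.487, 0.2713, 0.0703]
tool_rot: [[0.985, 0.175, 0.0], [0.175, -0.985, 0.0], [0.0, -0.0, -1.0]]
force: [0.2, 0.3, -3.5]
finger_gap: 0.0164
```

Emit:
{"op": "carry_out", "data": {"moves": [{"tx": 0,"ty": 0,"tz": 0.1,"ax": 0,"ay": 0,"az": 0},{"tx": 0,"ty": 0,"tz": 0.2,"ax": 0,"ay": 0,"az": 0},{"tx": 0,"ty": 0,"tz": 0.3,"ax": 0,"ay": 0,"az": 0},{"tx": 0,"ty": 0,"tz": 0.4,"ax": 0,"ay": 0,"az": 0},{"tx": 0,"ty": 0,"tz": 0.4,"ax": 0,"ay": 0,"az": 0}]}}

```text
time: 16.8
tool_pos: [0.4868, 0.2712, 0.066]
tool_rot: [[0.985, 0.175, -0.0], [0.175, -0.985, -0.0], [-0.0, -0.0, -1.0]]
force: [0.6, 0.0, -2.5]
finger_gap: 0.0165
```

Emit:
{"op": "carry_out", "data": {"moves": [{"tx": 0,"ty": 0,"tz": 0.06,"ax": 0,"ay": 0,"az": 0},{"tx": 0,"ty": 0,"tz": 0.12,"ax": 0,"ay": 0,"az": 0},{"tx": 0,"ty": 0,"tz": 0.18,"ax": 0,"ay": 0,"az": 0},{"tx": 0,"ty": 0,"tz": 0.18,"ax": 0,"ay": 0,"az": 0}]}}

```text
time: 17.2
tool_pos: [0.4873, 0.2713, 0.0647]
tool_rot: [[0.985, 0.175, 0.001], [0.175, -0.985, 0.0], [0.001, -0.0, -1.0]]
force: [-0.5, -0.4, 1.7]
finger_gap: 0.0167
```

Contact, with the weight now on the floor. Releasing.

Emit:
{"op": "carry_out", "data": {"moves": [{"tx": 0,"ty": 0,"tz": 0,"ax": 0,"ay": 0,"az": 0},{"tx": 0,"ty": 0,"tz": 0,"ax": 0,"ay": 0,"az": 0},{"tx": 0,"ty": 0,"tz": 0,"ax": 0,"ay": 0,"az": 0},{"tx": 0,"ty": 0,"tz": 0,"ax": 0,"ay": 0,"az": 0},{"tx": 0,"ty": 0,"tz": 0,"ax": 0,"ay": 0,"az": 0}], "jaw": 0}}

```text
time: 17.7
tool_pos: [0.487, 0.2713, 0.0644]
tool_rot: [[0.985, 0.175, 0.0], [0.175, -0.985, 0.0], [0.0, -0.0, -1.0]]
force: [-0.3, -0.4, -0.6]
finger_gap: 0.0849
```

Emit:
{"op": "carry_out", "data": {"moves": [{"tx": 0,"ty": 0,"tz": 0,"ax": 0,"ay": 0,"az": 0},{"tx": 0,"ty": 0,"tz": -1,"ax": 0,"ay": 0,"az": 0},{"tx": 0,"ty": 0,"tz": -2.5,"ax": 0,"ay": 0,"az": 0},{"tx": 0,"ty": 0,"tz": -4.5,"ax": 0,"ay": 0,"az": 0},{"tx": 0,"ty": 0,"tz": -7,"ax": 0,"ay": 0,"az": 0}]}}

```text
time: 18.2
tool_pos: [0.4864, 0.271, 0.1351]
tool_rot: [[0.985, 0.175, -0.001], [0.175, -0.985, -0.0], [-0.001, 0.0, -1.0]]
force: [0.6, 1.5, 0.3]
finger_gap: 0.0851
```

Emit:
{"op": "carry_out", "data": {"moves": [{"tx": 0,"ty": 0,"tz": -3,"ax": 0,"ay": 0,"az": 0},{"tx": 0,"ty": 0,"tz": -6,"ax": 0,"ay": 0,"az": 0},{"tx": 0,"ty": 0,"tz": -8,"ax": 0,"ay": 0,"az": 0},{"tx": 0,"ty": 0,"tz": -8,"ax": 0,"ay": 0,"az": 0},{"tx": 0,"ty": 0,"tz": -8,"ax": 0,"ay": 0,"az": 0}]}}

```text
time: 18.7
tool_pos: [0.487, 0.2712, 0.2149]
tool_rot: [[0.985, 0.175, 0.001], [0.175, -0.985, 0.001], [0.001, -0.0, -1.0]]
force: [-0.7, -0.6, -0.5]
finger_gap: 0.0853
```

```bash
python3 -c "
from h import *
s=readout.state();print(s['time'],s['tool_pos'],s['force'],s['finger_gap'])
d=grab('side');cv2.imwrite('pics/s4.png',d['img'][...,::-1])
W=cloud(grab('top'));print('socket/plate z',W[185:200,380:400,2].max(),np.median(W[205:212,362:372,2]))"
```

```text
18.7 [0.48699164 0.27123981 0.21489065] [-0.68125418 -0.573513   -0.46888498] 0.08526875497078355
socket/plate z nan 0.019205711329710207
```

View pics/s4.png

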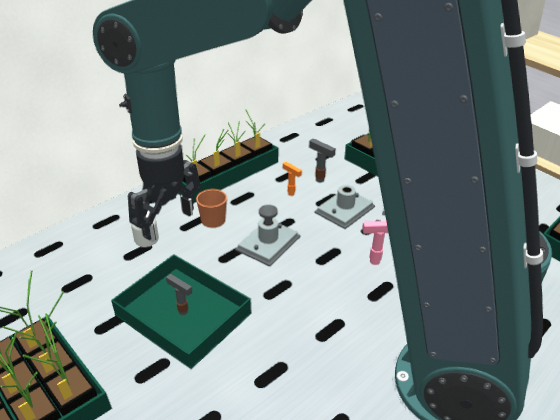

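The pin stands free in the tray at (180,292), the foot at (345,205) is empty and flat, and the gripper is clear.

```bash
python3 -c "
from h import *
print(finish_job())"
```

```text
the job is handed in; nothing more can be done
None
```

The T-handled pin is out of its foot and standing upright in the green tray. I handed the job in at about 19 s of the 59 s allowed.

- **Drawing the pin:** I gripped the bar at 45 N. I swung it up to about 32° either side of the start and eased it up about 24 mm. The upward pull read at most 9.5 N after each move. Once it was free I lifted it straight out.
- **Foot:** during the draw, the wrist camera's depth kept the plate at 18 mm and the socket mouth at 63 mm, so it showed no lift. The last top view put the plate at 19 mm, within the 2 mm calibration.
- **Release:** I lowered the pin until it touched the tray floor (1.7 N), opened the jaws and backed away. The last side view shows the pin standing in the tray and the gripper clear.
- **Check that failed:** the last top-view reading of the socket mouth gave no value because of missing depth pixels. I relied on the plate height and the side picture instead.
- **Disagreement:** the top and wrist cameras placed the pin about 2–3 mm apart. I used a point between them, and the grip was sound.

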